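Lay a bonded pier of plywood riser blocks

ROBOT

A 6-joint arm with a two-finger parallel gripper is mounted at the origin on a cart in front of the work surface, level with it; the furniture and walls round the work are solid. World frame = base frame: x ahead of the robot, y to its left, z up, the work surface at z = 0. Lengths are in m, angles in degrees, forces in N, time in s.
With the tool pointing down it reaches from about 0.2 to 0.875 m from the base axis. Payload 3.4 kg.
Tool frame: the origin (TCP) lies on the centre line of the jaws, within the pads' length; the fingertips stand 22 mm ahead of it and the grasp point (between the pads) lies 3 mm ahead of it; z points along the fingers, y is the line along which they close (so a half turn about z gives the same grasp; the last joint's range is limited). The gripper opens to 94 mm and grips with 3 to 60 N. Pads are 16 mm wide; open, the fingers measure 119 mm over their backs; the gripper's body (75 mm by 177 mm) begins 78 mm behind the grasp point.
Start: joints at [67.838, 15.808, 86.224, -0, 77.962, -6.933], TCP at [0.151, 0.555, 0.188] pointing down, gripper open.
Joint ranges: [-165.64, 165.64], [-43.16, 119.46], [12.63, 154.43], [-67.54, 247.53], [6.08, 155.33], [-154.97, 154.97]. Speed limits (degrees/s): [147.25, 147.25, 180, 180, 180, 180].

INTERFACE

Orientations are given as [roll, pitch, yaw] about the fixed x, y, z axes, in that order (R = Rz(yaw) Ry(pitch) Rx(roll)).
In Python, from rig import get_obs, get_image, hand_in gives the robot as it stands.
- The arm moves only by the tool servo_tool, never from a script. Its argument "moves" is a list of rows, each a list of 7 numbers: the gripper's target within -1 to 1 (shut at 1, half-way at 0, fully open at -1), then the shift along the world's x, y, z in m, then the turn, a rotation vector about the world's x, y, z in rad. In form: [[grip, tx, ty, tz, rx, ry, rz], ...]. A call has 1 to 12 rows; each row is the pose to reach, as a shift and turn from the pose commanded when the call began; what a row does not reach only later rows make up. A row lasts 1/10 s, in which the tool goes at most 50 mm and 8.59 degrees, less where a joint would pass 70% of its speed; a pose out of reach is approached as far as the arm can. A call with a gripper value outside its range is refused whole. The fingers move at their own pace and stop on an object; "force" is the grip in N (left out, the last holds). Time passes only in rows, so rows that repeat a pose let the fingers close. It gives the time, the measured TCP pose, the force, the opening and the grip force at its end, in the units of the state.
- get_obs(): the state, without advancing time (a new reading comes with each control period).
- get_image(name): name is "scene" or "top" or "wrist"; returns a dict with "color" (420x560x3 uint8, blue, green, red), "intrinsics" (3x3 intrinsics, pixels), "k1" (the pictures are not rectified: a ray, as slopes to the right and down, at radius r is drawn at 1 + k1 r^2 times it, then the intrinsics apply), "origin" and "orientation" of the camera in the world; the wrist camera has in their place "tool_from_camera" (4x4, takes a point from camera to tool coordinates, whose origin is the TCP and whose axes are the flange's). Camera axes: x right, y down, z forward; pixel columns grow to the right and rows downward; lengths in m; the calibration is good to about 2 mm. A picture is of the moment at which its call begins: read the wrist's pose just before it. There is no depth.
- hand_in(): hands the job in; it is judged then, once.
The state is a dict: "time_s": time; "joint_pos": joint angles; "joint_velocities": joint speeds; "tau": joint torques, N m; "tcp_pos": TCP position; "tcp_rot": TCP orientation; "force": force on the tool from outside, world axes, zero at the start; "ft_torque": the same for the moment, N m; "opening": opening from 0.0 (shut) to 1.0 (fully open); "grip_force": force on a finger pad.
Only numpy, scipy, OpenCV 4.12 (cv2) and the standard library are available. Lean on these libraries where they do the work, as an engineer would, in place of code of your own. Each camera call takes 0.05 s, during which the arm holds its last target. There are 200 camera calls.

TASK

Start a pier of riser blocks for the next panel to dry on. The first block is screwed to the table: take the two loose plywood blocks piled beside it, lay one flat on the table end to end with the first so that the row runs on away from the robot, then lay the other flat on top, lengthwise along the row, with its middle over the joint between the two.

Things in the scene. Friction and masses are not known exactly. Their poses are not given: they have to be found in the camera images.
- first_block: Plain pale plywood block, 100 mm long (x), 66 wide (y), 31.6 thick (z). Origin: centre of its underside; x along its length, z up. Screwed to the table, immovable; four small steel screw heads show flush in its top. +x points away from the robot within 15 degrees; the row runs on from that far end, where the table is free.
- block_a: Plain pale plywood block, 100 mm long (x), 66 wide (y), 31.6 thick (z). Origin: centre of its underside; x along its length, z up. Loose, 0.1 to 0.2 kg, no screws. Lies on the bare table at the robot's right of the row, under block_b, length roughly away from the robot. Taken from above across its 66 mm width. The two loose blocks are alike and may take either place.
- block_b: Plain pale plywood block, 100 mm long (x), 66 wide (y), 31.6 thick (z). Origin: centre of its underside; x along its length, z up. Loose, like block_a. Lies flat on block_a, nearly in line with it, its underside 31.6 mm above the table.

How it is judged (in metres and radians):
On the way:
1. one loose block lies flat on the table, end to end with the far end of the first block, and is let go (((x of block_a in the frame of first_block between 0.094 and 0.116 m and y of block_a in the frame of first_block between -0.015 and 0.015 m and height (world z) of block_a between -0.004 and 0.006 m and angle between the x axis of block_a and the x axis of first_block, either way round below 0.18 rad and angle between block_a's own z axis and vertical below 0.1 rad and linear speed of block_a below 0.02 m/s and contact force between the fingers and block_a below 0.3 N) or (x of block_b in the frame of first_block between 0.094 and 0.116 m and y of block_b in the frame of first_block between -0.015 and 0.015 m and height (world z) of block_b between -0.004 and 0.006 m and angle between the x axis of block_b and the x axis of first_block, either way round below 0.18 rad and angle between block_b's own z axis and vertical below 0.1 rad and linear speed of block_b below 0.02 m/s and contact force between the fingers and block_b below 0.3 N))), for 0.2 s.
At the end, for the whole second after the job is handed in: One loose block flat on the table, end to end with the first block's far end (gap up to 16 mm, sideways 15 mm, 10 degrees). The other flat on both, along the row (10 degrees), its middle within 16 mm of the joint and of the row's centre line. Both at rest (((x of block_a in the frame of first_block between 0.094 and 0.116 m and y of block_a in the frame of first_block between -0.015 and 0.015 m and height (world z) of block_a between -0.004 and 0.006 m and angle between the x axis of each of block_a, block_b and the x axis of first_block, either way round below 0.18 rad and angle between each of block_a, block_b's own z axis and vertical below 0.1 rad and linear speed of each of block_a, block_b below 0.02 m/s and x of block_b in the frame of first_block between 0.036 and 0.07 m and y of block_b in the frame of first_block between -0.016 and 0.016 m and horizontal distance between block_b and block_a between 0.034 and 0.07 m and height (world z) of block_b between 0.027 and 0.038 m) or (x of block_b in the frame of first_block between 0.094 and 0.116 m and y of block_b in the frame of first_block between -0.015 and 0.015 m and height (world z) of block_b between -0.004 and 0.006 m and angle between the x axis of each of block_b, block_a and the x axis of first_block, either way round below 0.18 rad and angle between each of block_b, block_a's own z axis and vertical below 0.1 rad and linear speed of each of block_b, block_a below 0.02 m/s and x of block_a in the frame of first_block between 0.036 and 0.07 m and y of block_a in the frame of first_block between -0.016 and 0.016 m and horizontal distance between block_a and block_b between 0.034 and 0.07 m and height (world z) of block_a between 0.027 and 0.038 m))); the robot touches nothing.
It also fails if it takes over 51 s, if anything falls off the work surface, if the arm or the gripper's body presses on something with over 40 N, if the wrist force passes 120 N, or if a joint passes its speed limit or range.

## Working session

There is one attempt and no reset: what is moved stays moved. The work goes in short steps, Python scripts to look and compute and a tool call to move; the robot and the scene stay as the last step left them, time stands still between calls to the robot, and variables do not carry over. Pictures are saved under pics/ and viewed, at most 10 in all, crops included, and the job is handed in when it is done.

Besides the shell and the picture viewer there is one more tool, called after "Request:" by a JSON object that holds its "api" and its "payload", one argument or row to a line. servo_tool: Moves the arm, as the interface text tells. Its arguments: {"type":"object","properties":{"moves":{"type":"array","items":{"type":"array","items":{"type":"number"}}},"force":{"type":"number"}},"required":["moves"]}

```bash
mkdir -p pics; cat > h.py <<'E'
import numpy as np, cv2
from rig import get_obs, get_image, hand_in
def cast(im, px, z, cam=None):
    K=np.array(im["intrinsics"]); p=np.atleast_2d(np.array(px,float))
    d=(p-K[:2,2])/[K[0,0],K[1,1]]
    u=d.copy()
    for _ in range(20): u=d/(1+im["k1"]*(u**2).sum(1,keepdims=True))
    r=np.c_[u,np.ones(len(u))]
    if cam is None:
        o=np.array(im["origin"]); R=np.array(im["orientation"])
    else: o,R=cam
    w=r@R.T
    return o+w*((z-o[2])/w[:,2])[:,None]
E
python3 - <<'E'
from h import *
o=get_obs();print(o)
for n in("scene","top"):
    im=get_image(n);cv2.imwrite(f"pics/{n}0.png",im["color"])
    print(n,{k:v for k,v in im.items() if k!="color"})
E
```

```text
{'time_s': 0.0, 'joint_pos': array([ 6.78383618e+01,  1.58478074e+01,  8.62915722e+01, -3.08572869e-04,
        7.79629906e+01, -6.93369144e+00]), 'joint_velocities': array([-0.04485464,  0.13067742,  0.0325478 , -0.00153188,  0.08303684,
       -0.01280882]), 'tau': array([-6.14481578e-04, -4.04582727e+01, -2.37229460e+01,  7.01014884e-02,
        3.41656292e-02, -1.36802291e-04]), 'tcp_pos': array([0.15082571, 0.55426706, 0.18732831]), 'tcp_rot': array([-1.79898342e+02, -1.20587228e-02,  1.64772107e+02]), 'force': array([ 0.70737503,  0.92686469, -0.19042256]), 'ft_torque': array([-0.01269885, -0.0115085 , -0.01658793]), 'grip_force': 0.0, 'opening': 0.9992332306272367}
scene {'intrinsics': array([[409.15590293,   0.        , 283.0116039 ],
       [  0.        , 409.15590293, 208.29471039],
       [  0.        ,   0.        ,   1.        ]]), 'k1': -0.08933833313756855, 'origin': array([ 0.08554444, -0.90999716,  0.53744758]), 'orientation': array([-125.16007156,    1.45645835,  -35.3238917 ])}
top {'intrinsics': array([[470.76880585,   0.        , 277.28002544],
       [  0.        , 470.76880585, 205.76434249],
       [  0.        ,   0.        ,   1.        ]]), 'k1': -0.13526234204888454, 'origin': array([ 0.34967526, -0.33372542,  0.8808987 ]), 'orientation': array([-170.77687085,    1.04026248,  -90.80498457])}
```

```bash
sed -i 's/R=np.array(im\["orientation"\])/R=Rotation.from_euler("xyz",im["orientation"],degrees=True).as_matrix()/; 1a from scipy.spatial.transform import Rotation' h.py
```

```text
(no output)
```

View pics/top0.png

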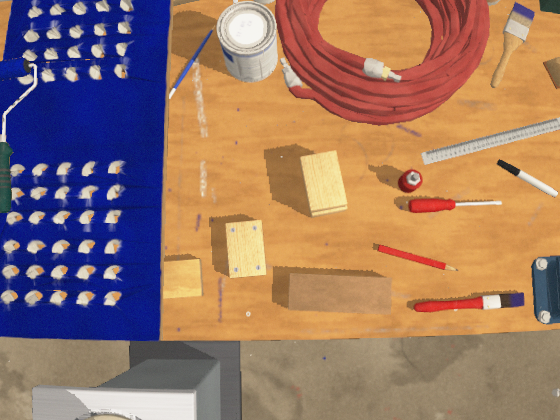

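View pics/scene0.png

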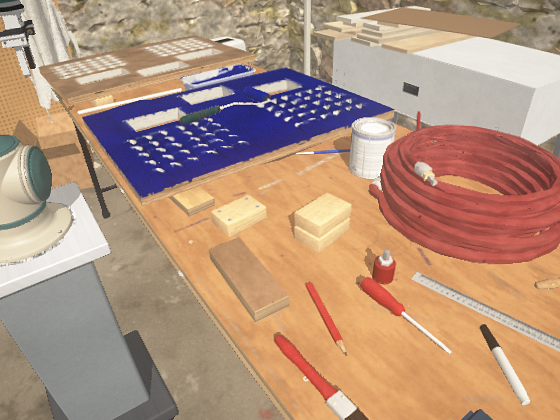

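The top view shows the screwed first block centred at about (246,248). The pile is at about (325,183), with only slivers of block_a showing below (310-347, 212). A wooden lump sits at (182,278) and a brown bar at (340,292). Next I segment the top faces.

```bash
python3 - <<'E'
from h import *
im=get_image("top");c=im["color"]
hsv=cv2.cvtColor(c,cv2.COLOR_BGR2HSV)
for p in[(246,240),(325,180),(330,212),(345,190),(270,190),(300,130),(262,265)]: print(p,c[p[1],p[0]],hsv[p[1],p[0]])
m=((c[:,:,0]>115)&(c[:,:,2]>200)&(hsv[:,:,1]<135)&(hsv[:,:,0]<32)).astype(np.uint8)*255
m=cv2.morphologyEx(m,cv2.MORPH_CLOSE,np.ones((5,5)));m=cv2.morphologyEx(m,cv2.MORPH_OPEN,np.ones((5,5)))
v=c.copy()
for q in cv2.findContours(m,0,2)[0]:
    x,y,w,h=cv2.boundingRect(q)
    if cv2.contourArea(q)<500 or not(215<x<360 and 130<y<260):continue
    r=cv2.minAreaRect(q);b=cv2.boxPoints(r);cv2.drawContours(v,[q],-1,(0,0,255),1);cv2.polylines(v,[b.astype(int)],1,(255,0,0),1)
    z=.0316 if x<280 else .0632
    P=cast(im,b,z);C=P.mean(0);e=[np.linalg.norm(P[i]-P[i-1]) for i in range(4)]
    d=P[0]-P[3] if e[0]>e[1] else P[1]-P[0]
    if d[0]<0:d=-d
    print(r,C,np.round(e,4),np.degrees(np.arctan2(d[1],d[0])));print(P.round(4))
cv2.imwrite("pics/seg.png",cv2.resize(v[130:290,210:370],None,fx=3.7,fy=3.7,interpolation=2))
E
```

```text
(246, 240) [148 216 243] [ 21 100 243]
(325, 180) [158 227 245] [ 24  91 245]
(330, 212) [120 181 223] [ 18 118 223]
(345, 190) [ 91 162 223] [ 16 151 223]
(270, 190) [ 66 112 158] [ 15 148 158]
(300, 130) [ 81 148 213] [ 15 158 213]
(262, 265) [166 232 246] [ 25  83 246]
((245.43531799316406, 248.50564575195312), (55.13975143432617, 36.81758499145508), 85.03025817871094) [ 0.41091042 -0.26150245  0.0316    ] [0.0999 0.0672 0.0997 0.0662] 5.00838295925178
[[ 0.4583 -0.2239  0.0316]
 [ 0.4631 -0.2909  0.0316]
 [ 0.3636 -0.2986  0.0316]
 [ 0.3587 -0.2326  0.0316]]
((324.1346435546875, 182.67308044433594), (60.99211120605469, 36.86983108520508), 78.69007110595703) [ 0.52339778 -0.40446361  0.0632    ] [0.1101 0.0665 0.1105 0.065 ] 9.699958966153316
[[ 0.5716 -0.3629  0.0632]
 [ 0.584  -0.4282  0.0632]
 [ 0.4749 -0.4454  0.0632]
 [ 0.4631 -0.3814  0.0632]]
```

View pics/seg.png

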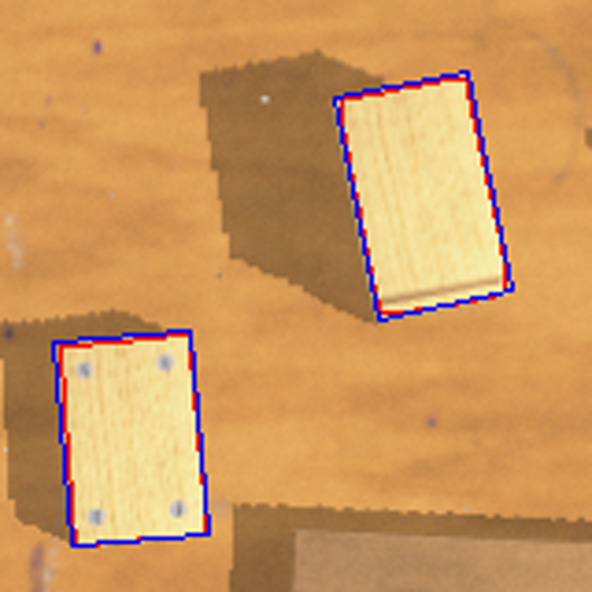

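The contours fit the first block's top: centre (0.411,-0.2615), yaw about 4.7°. Block_b's far edge puts its centre at about (0.5285,-0.404), yaw about 9.7°. The strip at the near end includes side faces, so I don't use it. I'm moving over the pile now.

Request:
{"api": "servo_tool", "payload": {
  "moves": [
    [-1, 0.377, -0.959, 0, 0, 0, 0.435],
    [-1, 0.377, -0.959, 0, 0, 0, 0.435],
    [-1, 0.377, -0.959, 0, 0, 0, 0.435],
    [-1, 0.377, -0.959, 0, 0, 0, 0.435],
    [-1, 0.377, -0.959, 0, 0, 0, 0.435],
    [-1, 0.377, -0.959, 0, 0, 0, 0.435],
    [-1, 0.377, -0.959, 0, 0, 0, 0.435],
    [-1, 0.377, -0.959, 0, 0, 0, 0.435],
    [-1, 0.377, -0.959, 0, 0, 0, 0.435],
    [-1, 0.377, -0.959, 0, 0, 0, 0.435],
    [-1, 0.377, -0.959, 0, 0, 0, 0.435],
    [-1, 0.377, -0.959, 0, 0, 0, 0.435]
  ]
}}

```text
time_s: 1.35
tcp_pos: [0.3702, -0.0041, 0.1884]
tcp_rot: [180.0, 0.1, -170.3]
force: [1.4, 0.9, -1.0]
opening: 1.003
grip_force: 0.0
```

Request:
{"api": "servo_tool", "payload": {
  "moves": [
    [-1, 0.158, -0.4, 0, 0, 0, 0],
    [-1, 0.158, -0.4, 0, 0, 0, 0],
    [-1, 0.158, -0.4, 0, 0, 0, 0],
    [-1, 0.158, -0.4, 0, 0, 0, 0],
    [-1, 0.158, -0.4, 0, 0, 0, 0],
    [-1, 0.158, -0.4, 0, 0, 0, 0],
    [-1, 0.158, -0.4, 0, 0, 0, 0],
    [-1, 0.158, -0.4, 0, 0, 0, 0],
    [-1, 0.158, -0.4, 0, 0, 0, 0],
    [-1, 0.158, -0.4, 0, 0, 0, 0],
    [-1, 0.158, -0.4, 0, 0, 0, 0]
  ]
}}

```text
time_s: 2.45
tcp_pos: [0.5276, -0.4019, 0.1871]
tcp_rot: [179.9, -0.1, -170.4]
force: [0.2, 1.8, -0.1]
opening: 1.002
grip_force: 0.0
```

```bash
cat >> h.py <<'E'
def wrist(tag):
    o=get_obs();im=get_image("wrist")
    T=np.array(im["tool_from_camera"]);R=Rotation.from_euler("xyz",o["tcp_rot"],degrees=True).as_matrix()
    cv2.imwrite(f"pics/{tag}.png",im["color"])
    return o,im,(np.array(o["tcp_pos"])+R@T[:3,3],R@T[:3,:3])
E
python3 - <<'E'
from h import *
o,im,cam=wrist("w1");print(o["tcp_pos"],o["tcp_rot"],cam)
E
```

```text
[ 0.52759034 -0.40194211  0.18706456] [ 1.79862767e+02 -6.88495766e-02 -1.70352877e+02] (array([ 0.45759366, -0.41459581,  0.38487795]), array([[-0.16688926,  0.95612912,  0.24075938],
       [ 0.98596948,  0.1609726 ,  0.04418156],
       [ 0.00348761,  0.24475483, -0.96957873]]))
```

View pics/w1.png

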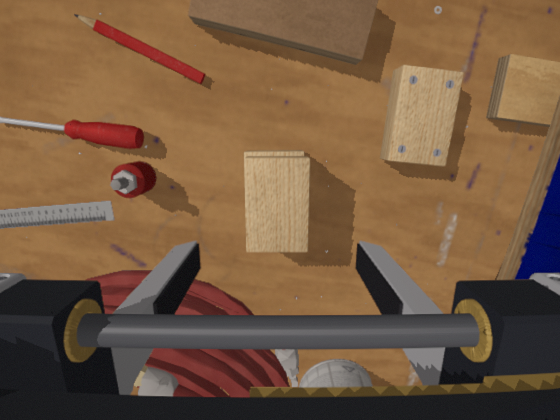

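The wrist view shows block_b's top with corners near (245,158), (305,157), (308,252) and (247,252). The first block is at (424,115). I cast both for a cross-check.

```bash
python3 - <<'E'
from h import *
o=get_obs();im=get_image("wrist")
T=np.array(im["tool_from_camera"]);R=Rotation.from_euler("xyz",o["tcp_rot"],degrees=True).as_matrix()
cam=(np.array(o["tcp_pos"])+R@T[:3,3],R@T[:3,:3])
for p,z in(([(245,158),(305,157),(308,252),(247,252)],.0632),([(399,66),(462,71),(445,164),(383,161)],.0316)):
    P=cast(im,p,z,cam);d=P[2]+P[3]-P[0]-P[1]
    if z<.05:d=-d
    print(P.round(4),P.mean(0),np.degrees(np.arctan2(d[1],d[0])),[np.linalg.norm(P[i]-P[i-1]).round(4) for i in range(4)])
E
```

```text
[[ 0.4858 -0.441   0.0632]
 [ 0.4748 -0.382   0.0632]
 [ 0.5735 -0.3598  0.0632]
 [ 0.5844 -0.4245  0.0632]] [ 0.52963525 -0.4018184   0.0632    ] 11.08124816117718 [np.float64(0.0999), np.float64(0.06), np.float64(0.1011), np.float64(0.0657)]
[[ 0.3669 -0.2994  0.0316]
 [ 0.3587 -0.2314  0.0316]
 [ 0.4569 -0.2224  0.0316]
 [ 0.466  -0.2927  0.0316]] [ 0.41213669 -0.26151125  0.0316    ] -175.44609929953086 [np.float64(0.0993), np.float64(0.0685), np.float64(0.0986), np.float64(0.0709)]
```

Both views agree within about 2 mm. Descending and gripping block_b high, so the tips stay clear of block_a.

Request:
{"api": "servo_tool", "payload": {
  "moves": [
    [-1, 0.001, -0.001, -0.05, 0, 0, 0.007],
    [-1, 0.001, -0.001, -0.09, 0, 0, 0.007],
    [-1, 0.001, -0.001, -0.115, 0, 0, 0.007],
    [-1, 0.001, -0.001, -0.129, 0, 0, 0.007],
    [-1, 0.001, -0.001, -0.129, 0, 0, 0.007],
    [0.2, 0.001, -0.001, -0.129, 0, 0, 0.007],
    [0.6, 0.001, -0.001, -0.129, 0, 0, 0.007],
    [0.6, 0.001, -0.001, -0.129, 0, 0, 0.007],
    [0.6, 0.001, -0.001, -0.129, 0, 0, 0.007],
    [0.6, 0.001, -0.001, -0.129, 0, 0, 0.007],
    [0.6, 0.001, -0.001, -0.129, 0, 0, 0.007],
    [0.6, 0.001, -0.001, -0.129, 0, 0, 0.007]
  ],
  "force": 20
}}

```text
time_s: 3.75
tcp_pos: [0.529, -0.4031, 0.0592]
tcp_rot: [180.0, -0.0, -169.9]
force: [0.2, 0.5, -0.1]
opening: 0.439
grip_force: 0.0
```

```bash
python3 - <<'E'
from h import *
o=get_obs();print(o["time_s"],o["opening"],o["grip_force"]);wrist("w2")
o=get_obs();print(o["time_s"],o["opening"],o["grip_force"])
E
```

```text
3.75 0.4385446346541647 0.0
3.8 0.39382612869255795 0.0
```

View pics/w2.png

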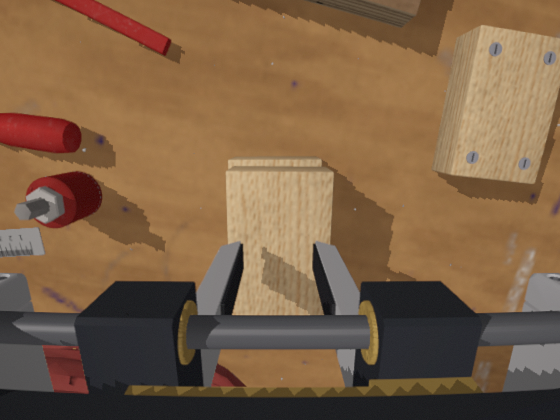

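The fingers, with inner edges near (240,245) and (315,245), look narrower than block_b (x 227-333), so they seem to be closing above or short of it. I'll check by projecting the tool points.

```bash
python3 - <<'E'
from h import *
o=get_obs();im=get_image("wrist");print(o["opening"],o["grip_force"],o["force"],o["tcp_pos"])
T=np.array(im["tool_from_camera"]);K=np.array(im["intrinsics"]);print(T.round(3),K[0,0])
I=np.linalg.inv(T)
def pr(p):
    q=I[:3,:3]@p+I[:3,3];u=q[:2]/q[2];u=u*(1+im["k1"]*(u@u));return (K[:2,:2]@u+K[:2,2]).round(0)
for op in(.047,.0205):
  for z in(-.03,0,.022):
    for x in (-.008,.008): print(op,z,x,pr([x,-op,z]),pr([x,op,z]))
E
```

```text
0.39382612869255795 0.0 [ 0.12418581  0.13465809 -0.58491458] [ 0.52900832 -0.40310251  0.0591529 ]
[[-0.001 -0.969 -0.246  0.071]
 [ 1.    -0.001  0.001 -0.   ]
 [-0.001 -0.246  0.969 -0.198]
 [ 0.     0.     0.     1.   ]] 318.60324090777203
0.047 -0.03 -0.008 [196. 276.] [360. 276.]
0.047 -0.03 0.008 [194. 250.] [362. 250.]
0.047 0 -0.008 [207. 257.] [348. 257.]
0.047 0 0.008 [206. 234.] [350. 234.]
0.047 0.022 -0.008 [213. 246.] [342. 245.]
0.047 0.022 0.008 [212. 224.] [343. 224.]
0.0205 -0.03 -0.008 [242. 276.] [314. 276.]
0.0205 -0.03 0.008 [241. 250.] [314. 250.]
0.0205 0 -0.008 [247. 257.] [309. 257.]
0.0205 0 0.008 [246. 234.] [309. 234.]
0.0205 0.022 -0.008 [250. 246.] [306. 245.]
0.0205 0.022 0.008 [249. 224.] [306. 224.]
```

Projecting the tool points, the visible fingertip corners at (200,243) and (357,243) match a tool z of about -0.016, not the stated +0.022. The fingers passed freely above block_b, which also fits. I treat the tips as about 16 mm behind the TCP. I'm reopening and going down to TCP z≈0.025, which stays off the table under either reading.

Request:
{"api": "servo_tool", "payload": {
  "moves": [
    [-1, 0, 0, 0, 0, 0, 0],
    [-1, 0, 0, 0, 0, 0, 0],
    [-1, 0, 0, 0, 0, 0, 0],
    [-1, 0, 0, 0, 0, 0, 0],
    [-1, 0, 0, 0, 0, 0, 0],
    [-1, 0, 0, 0, 0, 0, 0],
    [-1, 0, 0, 0, 0, 0, 0],
    [-1, 0, 0, 0, 0, 0, 0],
    [-1, 0, 0, 0, 0, 0, 0],
    [-1, 0, 0, 0, 0, 0, 0]
  ]
}}

```text
time_s: 4.85
tcp_pos: [0.529, -0.4031, 0.0592]
tcp_rot: [180.0, -0.0, -169.9]
force: [-0.1, -0.1, 0.7]
opening: 1.002
grip_force: 0.0
```

Request:
{"api": "servo_tool", "payload": {
  "moves": [
    [-1, 0, 0, -0.008, 0, 0, 0],
    [-1, 0, 0, -0.012, 0, 0, 0],
    [-1, 0, 0, -0.015, 0, 0, 0],
    [-1, 0, 0, -0.015, 0, 0, 0]
  ]
}}

```text
time_s: 5.25
tcp_pos: [0.5286, -0.4027, 0.0433]
tcp_rot: [179.9, -0.1, -169.9]
force: [-0.6, -0.2, 0.2]
opening: 1.001
grip_force: 0.0
```

Request:
{"api": "servo_tool", "payload": {
  "moves": [
    [-1, 0, 0, -0.008, 0, 0, 0],
    [-1, 0, 0, -0.014, 0, 0, 0],
    [-1, 0, 0, -0.018, 0, 0, 0],
    [-1, 0, 0, -0.018, 0, 0, 0],
    [0.4, 0, 0, -0.018, 0, 0, 0],
    [0.4, 0, 0, -0.018, 0, 0, 0],
    [0.4, 0, 0, -0.018, 0, 0, 0],
    [0.4, 0, 0, -0.018, 0, 0, 0],
    [0.4, 0, 0, -0.018, 0, 0, 0],
    [0.4, 0, 0, -0.018, 0, 0, 0]
  ]
}}

```text
time_s: 6.25
tcp_pos: [0.5292, -0.4031, 0.0265]
tcp_rot: [-180.0, 0.0, -169.9]
force: [-0.9, 0.3, 1.6]
opening: 0.701
grip_force: 20.0
```

Gripped: the opening gives 66 mm at 20 N. Lifting and carrying block_b to above its place.

Request:
{"api": "servo_tool", "payload": {
  "moves": [
    [0.4, 0, 0, 0.02, 0, 0, 0],
    [0.4, 0, 0, 0.05, 0, 0, 0],
    [0.4, 0, 0, 0.09, 0, 0, 0],
    [0.4, -0.004, 0.04, 0.09, 0, 0, -0.03],
    [0.4, -0.008, 0.08, 0.09, 0, 0, -0.06],
    [0.4, -0.012, 0.12, 0.09, 0, 0, -0.094],
    [0.4, -0.013, 0.15, 0.09, 0, 0, -0.094],
    [0.4, -0.013, 0.15, 0.09, 0, 0, -0.094],
    [0.4, -0.013, 0.15, 0.09, 0, 0, -0.094]
  ]
}}

```text
time_s: 7.15
tcp_pos: [0.5162, -0.2529, 0.1164]
tcp_rot: [-179.9, 0.0, -175.2]
force: [0.4, -0.9, -0.6]
opening: 0.701
grip_force: 20.0
```

```bash
python3 - <<'E'
from h import *
o=get_obs();print(o["tcp_pos"],o["force"],o["opening"])
a=get_image("wrist")["color"];b=get_image("scene")["color"][130:330,120:400]
b=cv2.resize(b,None,fx=1.4,fy=1.4);b=cv2.copyMakeBorder(b,0,420-b.shape[0],0,0,0)
v=np.hstack([cv2.resize(a,None,fx=.7,fy=.7),b[:294]]);cv2.imwrite("pics/c1.png",v);print(v.shape)
E
```

```text
[ 0.51618612 -0.25294718  0.1163552 ] [ 0.39252716 -0.88009546 -0.56068844] 0.7013208234548998
(294, 784, 3)
```

View pics/c1.png

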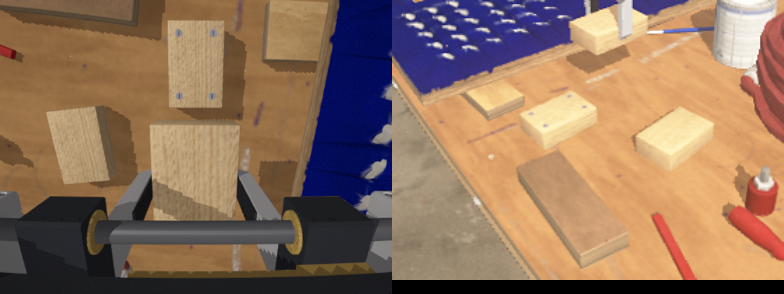

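Only block_b was lifted. Block_a remains with its top at scaled corners (47,113), (97,106), (117,177) and (66,184). The held block's near edge runs from (151,125) to (240,124), in line with the first block. Casting these points.

```bash
python3 - <<'E'
from h import *
o,im,cam=wrist("w3")
g=lambda p,z:cast(im,np.array(p)/.7,z,cam)
P=g([(151,125),(240,124)],.153);print("held near edge",P.round(4),P.mean(0).round(4))
c=im["color"];h=cv2.cvtColor(c,cv2.COLOR_BGR2HSV)
P=g([(168,21),(224,21),(222,108),(168,107)],.0316);print("first",P.round(4),P.mean(0))
m=((h[:,:,1]<135)&(c[:,:,2]>175)).astype(np.uint8)*255
m=cv2.morphologyEx(cv2.morphologyEx(m,cv2.MORPH_CLOSE,np.ones((5,5))),cv2.MORPH_OPEN,np.ones((7,7)))
for q in cv2.findContours(m,0,2)[0]:
    r=cv2.minAreaRect(q)
    if cv2.contourArea(q)>3000 and r[0][1]<260:
        P=cast(im,cv2.boxPoints(r),.0316,cam);print(np.round(r[0],0)*.7,P.round(4).tolist(),P.mean(0).round(4),[np.linalg.norm(P[i]-P[i-1]).round(4) for i in range(2)])
P=g([(47,113),(97,106),(117,177),(66,184)],.0316);print("a",P.round(4),P.mean(0))
E
```

```text
held near edge [[ 0.47   -0.2897  0.153 ]
 [ 0.464  -0.2254  0.153 ]] [ 0.467  -0.2576  0.153 ]
first [[ 0.3657 -0.2972  0.0316]
 [ 0.3604 -0.2326  0.0316]
 [ 0.4601 -0.2242  0.0316]
 [ 0.4643 -0.2916  0.0316]] [ 0.41262735 -0.26139584  0.0316    ]
[193.9 168. ] [[0.4891, -0.3135, 0.0316], [0.48, -0.2015, 0.0316], [0.6, -0.1857, 0.0316], [0.6101, -0.3098, 0.0316]] [ 0.5448 -0.2526  0.0316] [np.float64(0.1211), np.float64(0.1123)]
[ 77.7 145.6] [[0.4822, -0.447, 0.0316], [0.4669, -0.3842, 0.0316], [0.5667, -0.3681, 0.0316], [0.5857, -0.4359, 0.0316]] [ 0.5254 -0.4088  0.0316] [np.float64(0.1041), np.float64(0.0647)]
[194.6  63. ] [[0.3649, -0.2964, 0.0316], [0.36, -0.2359, 0.0316], [0.4582, -0.2255, 0.0316], [0.4635, -0.2907, 0.0316]] [ 0.4116 -0.2621  0.0316] [np.float64(0.0988), np.float64(0.0608)]
a [[ 0.4833 -0.4469  0.0316]
 [ 0.4698 -0.381   0.0316]
 [ 0.563  -0.3559  0.0316]
 [ 0.5797 -0.4277  0.0316]] [ 0.52397783 -0.40288201  0.0316    ]
```

The held block's near edge is about 5 mm beyond the first block's far edge and in line with it. Lowering and releasing.

Request:
{"api": "servo_tool", "payload": {
  "moves": [
    [0.4, 0, 0, -0.04, 0, 0, 0],
    [0.4, 0, 0, -0.08, 0, 0, 0],
    [0.4, 0, 0, -0.1, 0, 0, 0],
    [0.4, 0, 0, -0.112, 0, 0, 0],
    [0.4, 0, 0, -0.118, 0, 0, 0],
    [0.4, 0, 0, -0.121, 0, 0, 0],
    [0.4, 0, 0, -0.121, 0, 0, 0],
    [0.4, 0, 0, -0.121, 0, 0, 0]
  ]
}}

```text
time_s: 8.1
tcp_pos: [0.5169, -0.2537, -0.0037]
tcp_rot: [-179.9, 0.1, -175.3]
force: [-0.0, -0.5, -1.5]
opening: 0.703
grip_force: 20.0
```

Request:
{"api": "servo_tool", "payload": {
  "moves": [
    [0.1, 0, 0, 0, 0, 0, 0],
    [-0.5, 0, 0, 0, 0, 0, 0],
    [-1, 0, 0, 0, 0, 0, 0],
    [-1, 0, 0, 0, 0, 0, 0],
    [-1, 0, 0, 0, 0, 0, 0],
    [-1, 0, 0, 0, 0, 0, 0],
    [-1, 0, 0, 0.03, 0, 0, 0],
    [-1, 0, 0, 0.07, 0, 0, 0],
    [-1, 0, 0, 0.12, 0, 0, 0],
    [-1, 0, 0, 0.16, 0, 0, 0],
    [-1, 0, 0, 0.16, 0, 0, 0]
  ]
}}

```text
time_s: 9.2
tcp_pos: [0.5197, -0.2554, 0.1617]
tcp_rot: [-179.6, 0.6, -175.3]
force: [0.1, 0.2, 0.6]
opening: 0.998
grip_force: 0.0
```

Request:
{"api": "servo_tool", "payload": {
  "moves": [
    [-1, -0.04, -0.05, 0, 0, 0, 0.12],
    [-1, -0.04, -0.1, 0, 0, 0, 0.12],
    [-1, -0.04, -0.15, 0, 0, 0, 0.12],
    [-1, -0.04, -0.15, 0, 0, 0, 0.12],
    [-1, -0.04, -0.15, 0, 0, 0, 0.12],
    [-1, -0.04, -0.15, 0, 0, 0, 0.12]
  ]
}}

```text
time_s: 9.8
tcp_pos: [0.4757, -0.4015, 0.1542]
tcp_rot: [179.8, -0.0, -168.4]
force: [-0.2, 0.2, 0.0]
opening: 1.003
grip_force: 0.0
```

```bash
python3 - <<'E'
from h import *
o,im,cam=wrist("w4");print(o["tcp_pos"],o["tcp_rot"],o["time_s"])
cv2.imwrite("pics/w4s.png",np.hstack([im["color"][60:420,60:460],get_image("top")["color"][90:450,160:560][:360,:400] if 0 else cv2.copyMakeBorder(cv2.resize(get_image("top")["color"][130:290,210:370],(360,360),interpolation=2),0,0,0,0,0)]))
E
```

```text
[ 0.47566396 -0.40151263  0.15421646] [ 1.79824694e+02 -3.97554370e-02 -1.68418504e+02] 9.8
```

View pics/w4s.png

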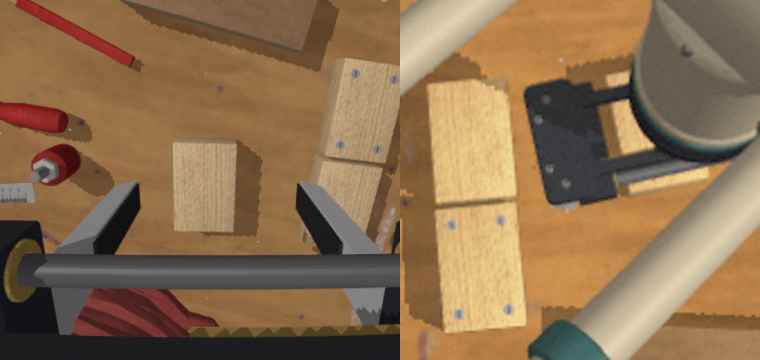

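Block_b lies end to end with the first block with a small gap. Block_a's top in the wrist crop has corners near (174,143), (237,142), (235,233) and (173,231). In the top crop block_b's corners are near (427,82), (508,80), (517,201) and (434,205).

```bash
python3 - <<'E'
from h import *
o,im,cam=wrist("w5")
P=cast(im,np.array([(174,143),(237,142),(235,233),(173,231)])+60,.0316,cam)
d=P[2]+P[3]-P[0]-P[1];print(P.round(4),P.mean(0).round(4),np.degrees(np.arctan2(d[1],d[0])))
t=get_image("top");s=160/360
f=lambda p:cast(t,(np.array(p)-[400,0])*s+[210,130],.0316)
F=f([(436,208),(517,202),(525,328),(444,333)]);B=f([(427,82),(508,80),(517,201),(434,205)])
for Q in(F,B):
    d=Q[0]+Q[1]-Q[2]-Q[3];print(Q.round(4).tolist(),Q.mean(0).round(4),np.degrees(np.arctan2(d[1],d[0])))
E
```

```text
[[ 0.4833 -0.4452  0.0316]
 [ 0.4692 -0.3818  0.0316]
 [ 0.5707 -0.3616  0.0316]
 [ 0.5822 -0.4296  0.0316]] [ 0.5263 -0.4045  0.0316] 10.153104902672109
[[0.4586, -0.2263, 0.0316], [0.4624, -0.2921, 0.0316], [0.3611, -0.2975, 0.0316], [0.3579, -0.2327, 0.0316]] [ 0.41   -0.2621  0.0316] 3.3672792653437997
[[0.5637, -0.2183, 0.0316], [0.5641, -0.2855, 0.0316], [0.4633, -0.2921, 0.0316], [0.4611, -0.2246, 0.0316]] [ 0.513  -0.2551  0.0316] 3.6169065775287126
```

Block_b is at about x=0.103, y≈0 in the first block's frame. Block_a is at (0.526,-0.4045), yaw about 11°. Going for block_a.

Request:
{"api": "servo_tool", "payload": {
  "moves": [
    [-1, 0.05, -0.003, 0, 0, 0, -0.01],
    [-1, 0.05, -0.003, -0.05, 0, 0, -0.01],
    [-1, 0.05, -0.003, -0.1, 0, 0, -0.01],
    [-1, 0.05, -0.003, -0.13, 0, 0, -0.01],
    [-1, 0.05, -0.003, -0.15, 0, 0, -0.01],
    [-1, 0.05, -0.003, -0.159, 0, 0, -0.01],
    [-1, 0.05, -0.003, -0.159, 0, 0, -0.01],
    [0.4, 0.05, -0.003, -0.159, 0, 0, -0.01],
    [0.4, 0.05, -0.003, -0.159, 0, 0, -0.01],
    [0.4, 0.05, -0.003, -0.159, 0, 0, -0.01],
    [0.4, 0.05, -0.003, -0.159, 0, 0, -0.01],
    [0.4, 0.05, -0.003, -0.159, 0, 0, -0.01]
  ]
}}

```text
time_s: 11.2
tcp_pos: [0.5264, -0.4064, -0.0027]
tcp_rot: [-180.0, 0.1, -169.0]
force: [-0.9, 1.4, 5.4]
opening: 0.699
grip_force: 20.0
```

Request:
{"api": "servo_tool", "payload": {
  "moves": [
    [0.4, 0, 0, 0, 0, 0, 0]
  ]
}}

```text
time_s: 11.3
tcp_pos: [0.5265, -0.4064, -0.0027]
tcp_rot: [-180.0, 0.1, -169.0]
force: [-1.2, 1.3, 6.2]
opening: 0.7
grip_force: 20.0
```

Request:
{"api": "servo_tool", "payload": {
  "moves": [
    [0.4, 0, 0, 0.03, 0, 0, 0],
    [0.4, 0, 0, 0.07, 0, 0, 0],
    [0.4, 0, 0, 0.1, 0, 0, 0],
    [0.4, -0.015, 0.04, 0.1, 0, 0, -0.04],
    [0.4, -0.03, 0.08, 0.1, 0, 0, -0.08],
    [0.4, -0.05, 0.12, 0.1, 0, 0, -0.113],
    [0.4, -0.063, 0.149, 0.1, 0, 0, -0.113],
    [0.4, -0.063, 0.149, 0.1, 0, 0, -0.113],
    [0.4, -0.063, 0.149, 0.1, 0, 0, -0.113]
  ]
}}

```text
time_s: 12.2
tcp_pos: [0.4631, -0.257, 0.0963]
tcp_rot: [-180.0, 0.0, -175.4]
force: [0.6, -0.4, -1.3]
opening: 0.701
grip_force: 20.0
```

```bash
python3 - <<'E'
from h import *
o,im,cam=wrist("w6");print(o["tcp_pos"],o["tcp_rot"],o["opening"],o["force"])
E
```

```text
[ 0.46310591 -0.25698659  0.09631191] [-1.79950595e+02  2.74653094e-02 -1.75400877e+02] 0.7011789619372432 [ 0.58440143 -0.3831131  -1.30034373]
```

View pics/w6.png

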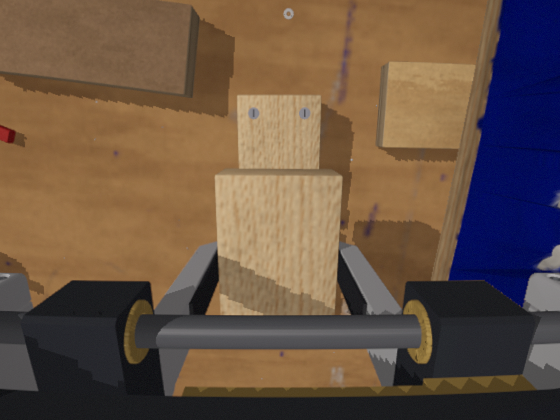

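The held block (218-341, near edge at row 171) sits centred over the first block (238-320). Lowering it onto the joint.

Request:
{"api": "servo_tool", "payload": {
  "moves": [
    [0.4, 0, 0, -0.03, 0, 0, 0],
    [0.4, 0, 0, -0.05, 0, 0, 0],
    [0.4, 0, 0, -0.06, 0, 0, 0],
    [0.4, 0, 0, -0.065, 0, 0, 0],
    [0.4, 0, 0, -0.067, 0, 0, 0],
    [0.4, 0, 0, -0.067, 0, 0, 0],
    [0.4, 0, 0, -0.067, 0, 0, 0]
  ]
}}

```text
time_s: 12.95
tcp_pos: [0.4637, -0.2577, 0.0299]
tcp_rot: [-179.9, 0.1, -175.5]
force: [0.5, -0.6, -1.6]
opening: 0.7
grip_force: 20.0
```

Request:
{"api": "servo_tool", "payload": {
  "moves": [
    [0.4, 0, 0, -0.001, 0, 0, 0],
    [0.1, 0, 0, -0.001, 0, 0, 0],
    [-0.5, 0, 0, -0.001, 0, 0, 0],
    [-1, 0, 0, -0.001, 0, 0, 0],
    [-1, 0, 0, -0.001, 0, 0, 0],
    [-1, 0, 0, -0.001, 0, 0, 0],
    [-1, 0, 0, -0.001, 0, 0, 0],
    [-1, 0, 0, 0.02, 0, 0, 0],
    [-1, 0, 0, 0.06, 0, 0, 0],
    [-1, 0, 0, 0.11, 0, 0, 0],
    [-1, 0, 0, 0.16, 0, 0, 0],
    [-1, 0, 0, 0.16, 0, 0, 0]
  ]
}}

```text
time_s: 14.15
tcp_pos: [0.467, -0.2599, 0.1964]
tcp_rot: [-179.5, 0.6, -175.4]
force: [0.5, -0.7, -0.0]
opening: 1.0
grip_force: 0.0
```

Request:
{"api": "servo_tool", "payload": {
  "moves": [
    [-1, -0.06, 0.4, 0, 0, 0, 0],
    [-1, -0.06, 0.4, 0, 0, 0, 0],
    [-1, -0.06, 0.4, 0, 0, 0, 0],
    [-1, -0.06, 0.4, 0, 0, 0, 0],
    [-1, -0.06, 0.4, 0, 0, 0, 0],
    [-1, -0.06, 0.4, 0, 0, 0, 0],
    [-1, -0.06, 0.4, 0, 0, 0, 0],
    [-1, -0.06, 0.4, 0, 0, 0, 0],
    [-1, -0.06, 0.4, 0, 0, 0, 0],
    [-1, -0.06, 0.4, 0, 0, 0, 0]
  ]
}}

```text
time_s: 15.15
tcp_pos: [0.4023, 0.1438, 0.1887]
tcp_rot: [-180.0, -0.0, -175.2]
force: [-0.1, -0.8, -0.0]
opening: 1.0
grip_force: 0.0
```

```bash
python3 - <<'E'
from h import *
print(get_obs()["time_s"])
a=get_image("top")["color"][130:290,210:370];b=get_image("scene")["color"][150:300,160:400]
v=np.hstack([cv2.resize(a,(400,400),interpolation=2),cv2.copyMakeBorder(cv2.resize(b,(400,250),interpolation=2),0,150,0,0,0)])
cv2.imwrite("pics/fin.png",v)
E
```

```text
15.15
```

View pics/fin.png

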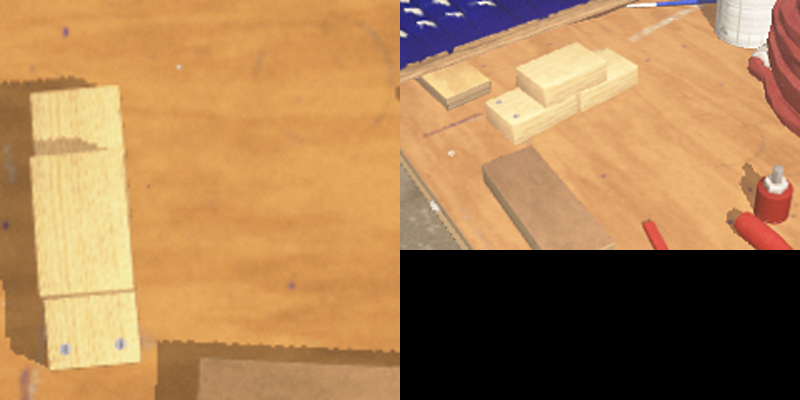

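The pier stands as asked. The top block's corners are near (30,156), (124,149), (134,289) and (42,296) in the crop, and the lower block's far edge runs from (31,94) to (120,86). One numeric check, then I hand in.

```bash
python3 - <<'E'
from h import *
t=get_image("top");f=lambda p,z:cast(t,np.array(p)*.4+[210,130],z)
c,s=np.cos(np.radians(4.5)),np.sin(np.radians(4.5))
loc=lambda P:((P[:,:2]-[.4112,-.2618])@np.array([[c,-s],[s,c]]))
A=loc(f([(30,156),(124,149),(134,289),(42,296)],.0632));B=loc(f([(31,94),(120,86)],.0316))
print(A.round(4),A.mean(0),B.round(4),B.mean(0)-[.05,0])
x,y=A.mean(0)
if .042<x<.064 and abs(y)<.011: print(hand_in())
E
```

```text
[[ 0.0999  0.0311]
 [ 0.0985 -0.0359]
 [-0.001  -0.0342]
 [ 0.0001  0.0302]] [ 0.04938001 -0.00219426] [[ 0.1532  0.0308]
 [ 0.1527 -0.0358]] [ 0.10297488 -0.00250795]
the job is handed in; nothing more can be done
None
```

The pier is built and handed in after about 15 s of robot time, with no verdict returned. In the first block's frame, the table block measures x ≈ 103 mm, y ≈ -3 mm, and the top block x ≈ 49 mm, y ≈ -2 mm, all within tolerance. My first grasp closed on air because the fingers measured about 38 mm shorter than stated, so I gripped about 33 mm lower.

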